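# Clamp a heel lift in the slot-lock jig

## Robot

A 7-joint arm with a two-finger parallel gripper is mounted at the origin on a cart in front of the work surface, level with it; the furniture and walls round the work are solid. World frame = base frame: x ahead of the robot, y to its left, z up, the work surface at z = 0. Lengths are in m, angles in rad, forces in N, time in s.
With the tool pointing down it reaches from about 0.35 to 0.9 m from the base axis. Payload 8.1 kg.
Tool frame: the origin (TCP) lies midway between the tips of the shut fingers; the grasp point (between the pads) lies arm.hold_point_z behind it (arm.hold_point_z is the distance from the TCP to the grasp point, in m); z points along the fingers, x is the direction in which the jaws open and shut, and the axes are right-handed (so a half turn about z gives the same grasp; the last joint's range is limited). The gripper opens to 92 mm and grips with 3 to 60 N. Pads are 19 mm wide; open, the fingers measure 130 mm over their backs; the gripper's body (75 mm by 190 mm) begins 47 mm behind the grasp point.
Start: joints at [1.161, 0.434, 0.025, 1.573, -0.012, 1.134, -0.075], TCP at [0.189, -0.596, 0.227] pointing down, gripper open.
Joint ranges: [-2.62, 2.62], [-0.44, 2.09], [-1.27, 1.32], [0.08, 2.57], [-1.32, 4.46], [0.12, 2], [-2.74, 2.74]. Speed limits (rad/s): [2.22, 2.22, 3.01, 3.01, 3.14, 3.14, 3.14].

## Interface

Orientations are given as a rotation vector (axis times angle).
In Python, from cell import arm gives the robot as it stands.
- The arm moves only by the shell command python3 -m pendant 'ROWS' [FORCE]. ROWS is JSON, a list of rows, each an object with "dp": the shift along the tool's x, y, z in m, a list of three; "rotation": the turn, a rotation vector about the tool's x, y, z in rad, a list of three; "fingers": the closure, from -1 (fully open) to 1 (shut). In form: [{"dp": [x, y, z], "rotation": [rx, ry, rz], "fingers": fingers}, ...]. A call has 1 to 20 rows; each row is the pose to reach, as a shift and turn from the pose measured when the call began, along the tool's axes at that moment; what a row does not reach only later rows make up. A row lasts 1/8 s, in which the tool goes at most 62.5 mm and 10.7 degrees, less where a joint would pass 70% of its speed; a pose out of reach is approached as far as the arm can. A call with a gripper value outside its range is refused whole. The fingers move at their own pace and stop on an object; FORCE is the grip in N (left out, the last holds). Time passes only in rows, so rows that repeat a pose let the fingers close. It gives the time, the measured TCP pose, the force and the opening at its end, in the units of the state.
- arm.observe(): the state, without advancing time (a new reading comes with each control period).
- arm.get_image(name): name is "side" or "top" or "wrist"; returns the picture (420x560x3 uint8, blue, green, red); there is no depth.
- arm.camera_params(name): a dict with "camera_matrix" (3x3 intrinsics, pixels), "k1" (the pictures are not rectified: a ray, as slopes to the right and down, at radius r is drawn at 1 + k1 r^2 times it, then the intrinsics apply), "rvec" (rotation vector, rad) and "tvec" (3), from world to camera coordinates, as OpenCV has them. Camera axes: x right, y down, z forward; pixel columns grow to the right and rows downward; lengths in m; the calibration is good to about 2 mm. A picture is of the moment at which its call begins: read the wrist's pose just before it. camera_params takes no time and is no camera call; for the wrist camera it gives the pose at the moment of the call.
- arm.sign_off(): hands the job in, once; it reports no verdict.
The state is a dict: "clock": time; "joints": joint angles; "dq": joint speeds; "joint_efforts": joint torques, N m; "position": TCP position; "ee_rot": TCP orientation; "force": force on the tool from outside, world axes, zero at the start; "ft_torque": the same for the moment, N m; "width": opening from 0.0 (shut) to 1.0 (fully open).
Only numpy, scipy, OpenCV 4.12 (cv2) and the standard library are available. Lean on these libraries where they do the work, as an engineer would, in place of code of your own. Each camera call takes 0.05 s, during which the arm holds its last target.

## Task

Clamp the leather heel lift in the jig: gently push the jaw's red handle along the long leg of the L-shaped slot, so that the blue jaw drives the lift up against the wooden stop, then push the handle sideways round the corner, fully home into the short leg, so that the jaw is locked. Only push the handle; do not touch or lift the heel lift itself, leave the things beside the jig where they are, and finish clear of everything.

Things in the scene. Friction and masses are not known exactly. Their poses are not given: they have to be found in the camera images.
- jig: clamping jig fixed to the worktop; origin on the worktop. x: along the jig from slot plate to wooden stop (clamping direction); y: locking direction, to the left looking along +x; z up. Plywood base x -114 to 158, y +-60 mm, 12 mm thick. Aluminium slot plate x -112 to 4, y +-55 mm, top 40 mm above the worktop. Side rails at y = +-49 mm, 22 mm high, between plate and stop
- slot_corner (a point): corner of the L-shaped slot on the plate's top (jig x -20, y 0 mm), where the handle's axis is at the far end of the long leg. The slot is 15 mm wide for a 10 mm stem; the long leg runs along jig x from x -85 mm (handle axis, jaw back) to here. The inner corner has a 7 mm chamfer
- slot_end (a point): blind end of the short leg on the plate's top (jig x -20, y +28 mm): where the handle's axis is when fully home. The short leg runs from slot_corner along the jig's +y axis
- stop_face (a point): middle of the light wooden stop's face that looks at the jaw (jig x 140 mm, 26 mm above the worktop); the stop is 110 mm wide and its top is 40 mm above the worktop
- jaw (a joint): travel of the blue jaw (and handle with it) along jig +x, m: 0 fully back, 0.065 fully forward at the slot's corner; starts at 0 to 0.02. No spring, about 2 N of friction, stays where left. The jaw is 80 mm wide, top 38 mm above the worktop, its cork face at jig x = 11 mm + travel, so that 64 mm remain to the stop when forward
- pin (a joint): sideways travel of the handle in the jaw along jig +y, m: 0 on the long leg's centre line (as it starts), 0.028 fully home in the short leg. The slot lets it leave 0 only near the far end of the long leg. No spring, about 1.5 N of friction, stays where left
- handle (a point): point on the axis of the red upright handle, 68 mm above the worktop. The handle is round, 22 mm in diameter, from 42 to 90 mm above the worktop, free all round above the slot plate; it stays upright (jig x = -85 mm + jaw travel, jig y = pin travel)
- heel_lift: loose brown leather heel lift lying on the jig's base between jaw and stop, 62 (its x) x 69 (its y) x 19 mm, origin in the centre of its underside (12 mm above the worktop). Its x axis lies roughly along the jig's x
- dark_spool: loose wooden spool of dark thread standing on the worktop left (+y) of the jig, diameter 44 mm, 58 mm high; origin under its centre
- wax_cake: loose yellow-brown cake of beeswax right (-y) of the jig, 38 x 53 x 24 mm; origin under its centre
- small_plane: loose small blue and black hand plane right (-y) of the jig, near the stop, 28 x 58 x 20 mm; origin under its centre
Mind the look-alikes: they are no part of the job. Of the things that look like the heel_lift, the middle-sized one is meant.

How it is judged:
By the outcome, as a careful person would: the job done as asked, in the order asked, and still so for the second after the job is handed in, with the robot touching nothing.
It also fails if it takes over 40 s, if anything falls off the work surface, if the arm or the gripper's body presses on something with over 40 N, if the wrist force passes 120 N, or if a joint passes its speed limit or range.

## Working session

There is one attempt and no reset: what is moved stays moved. The work goes in short steps, Python scripts to look and compute and a shell command to move; the robot and the scene stay as the last step left them, time stands still between calls to the robot, and variables do not carry over. Pictures are saved under pics/ and viewed, and the job is handed in when it is done.

```bash
ls; mkdir -p pics
python3 - <<'E'
from cell import arm
import cv2
s=arm.observe(); print(s, arm.hold_point_z)
for n in("side","top","wrist"):
    p=arm.camera_params(n); print(n,p)
    cv2.imwrite(f"pics/{n}0.png",arm.get_image(n))
E
```

```text
pics
{'clock': 0.0, 'joints': array([ 1.16141457,  0.43520172,  0.02497717,  1.57406408, -0.01160936,
        1.13400428, -0.07510864]), 'dq': array([ 1.60663324e-04,  4.77652376e-04,  4.04561933e-04, -1.18539490e-03,
        5.02793207e-06,  2.15099993e-03, -1.50746698e-03]), 'joint_efforts': array([-5.43711249e-04, -6.67849445e+01,  9.85032544e-01, -3.14464509e+01,
       -6.02381257e-02,  4.26962378e-02,  1.53123810e-04]), 'position': array([ 0.18854259, -0.59536273,  0.225971  ]), 'ee_rot': array([-2.53405130e+00,  1.85558330e+00,  2.05703518e-03]), 'force': array([-0.15828097, -0.22965287, -0.38344451]), 'ft_torque': array([0.00903485, 0.03282481, 0.00271879]), 'width': 1.0015856102110787} 0.0188
side {'camera_matrix': array([[419.13840101,   0.        , 281.11464044],
       [  0.        , 419.13840101, 210.06873766],
       [  0.        ,   0.        ,   1.        ]]), 'k1': -0.01975014894771364, 'rvec': array([ 2.1326497 , -0.28317677,  0.15436095]), 'tvec': array([-0.52592306,  0.18363635,  0.72380683])}
top {'camera_matrix': array([[452.69928862,   0.        , 283.00745682],
       [  0.        , 452.69928862, 208.90123844],
       [  0.        ,   0.        ,   1.        ]]), 'k1': -0.051296988733859704, 'rvec': array([ 2.17714872, -2.21603936,  0.09200152]), 'tvec': array([0.07491534, 0.53928336, 0.86873793])}
wrist {'camera_matrix': array([[308.69147895,   0.        , 272.18388234],
       [  0.        , 308.69147895, 207.86798838],
       [  0.        ,   0.        ,   1.        ]]), 'k1': 0.016788880101617696, 'rvec': array([-2.34817485,  1.7192694 ,  0.24125531]), 'tvec': array([-0.62348983, -0.03452399,  0.39127979])}
```

View pics/side0.png

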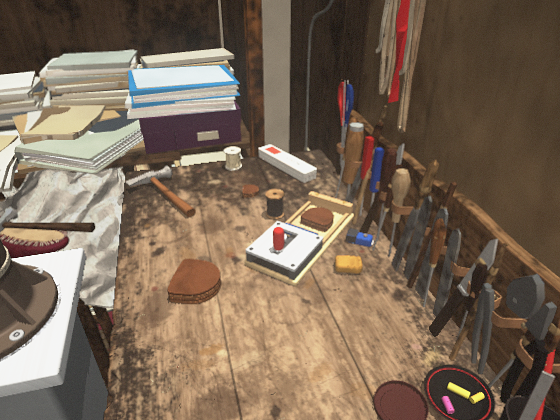

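View pics/top0.png

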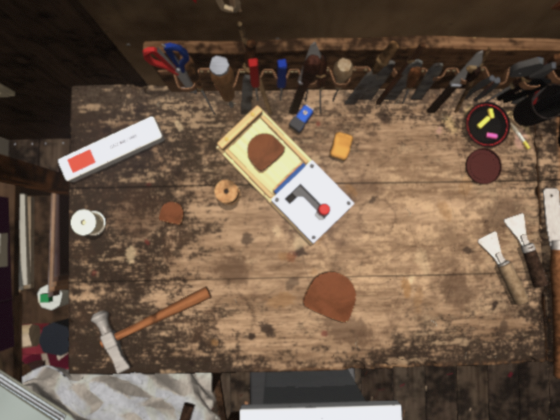

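View pics/wrist0.png

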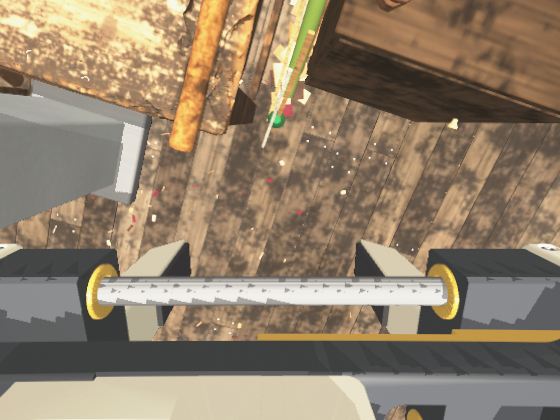

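```bash
cat > h.py <<'E'
import numpy as np, cv2
from cell import arm
from scipy.spatial.transform import Rotation as R
def ray(p,uv):
    K=p["camera_matrix"]; d=(np.array(uv,float)-K[:2,2])/K[0,0]
    u=d.copy()
    for _ in range(20): u=d/(1+p["k1"]*(u@u))
    M=cv2.Rodrigues(p["rvec"])[0]
    return -M.T@p["tvec"], M.T@np.array([u[0],u[1],1])
def onz(p,uv,z):
    o,d=ray(p,uv); return o+d*(z-o[2])/d[2]
def proj(p,X):
    M=cv2.Rodrigues(p["rvec"])[0]; c=M@np.array(X,float)+p["tvec"]; u=c[:2]/c[2]
    return p["camera_matrix"][:2,:2]@(u*(1+p["k1"]*(u@u)))+p["camera_matrix"][:2,2]
def two(p1,uv1,p2,uv2):
    a,d=ray(p1,uv1); b,e=ray(p2,uv2)
    d/=np.linalg.norm(d);e/=np.linalg.norm(e)
    t=np.linalg.lstsq(np.stack([d,-e],1),b-a,rcond=None)[0]
    A=a+t[0]*d;B=b+t[1]*e
    return (A+B)/2,np.linalg.norm(A-B)
E
python3 - <<'E'
import cv2
a=cv2.imread("pics/top0.png")[95:250,205:365]; cv2.imwrite("pics/topc.png",cv2.resize(a,None,fx=3.8,fy=3.8,interpolation=cv2.INTER_CUBIC))
a=cv2.imread("pics/side0.png")[180:290,235:385]; cv2.imwrite("pics/sidec.png",cv2.resize(a,None,fx=5,fy=5,interpolation=cv2.INTER_CUBIC))
E
```

```text
(no output)
```

View pics/topc.png

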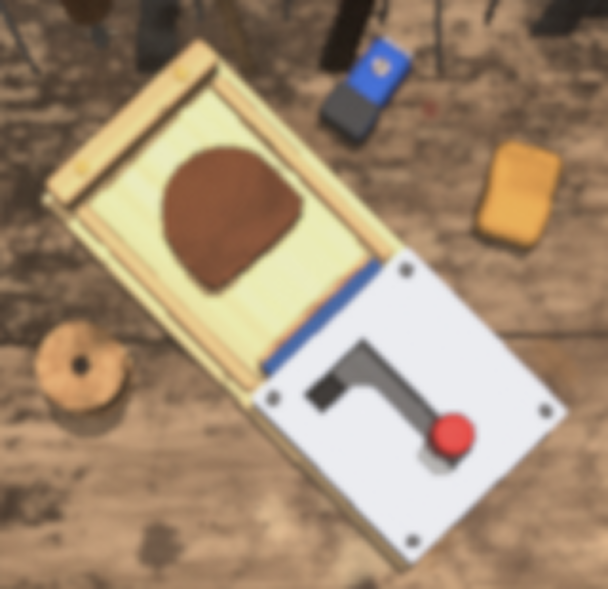

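View pics/sidec.png

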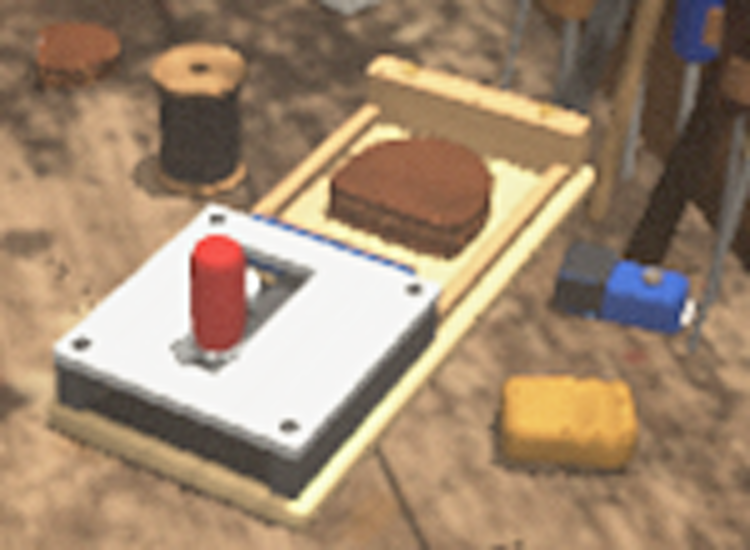

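The top view shows the jig with its plate at lower right and its stop at upper left. The red handle is at about (324,210), with the slot corner up-left of it and the short leg running lower-left. Lift candidates in the top view are the large one (330,296), the one in the jig (265,152) and the small one (172,212). The middle-sized one, in the jig, is the one meant. There is one red upright handle, at side (279,238); the red tools and the pen box are not in the jig. Next I measure.

```bash
cat > meas.py <<'E'
from h import *
def quad(img,roi,thr=(165,)):
    x0,y0,x1,y1=roi
    hsv=cv2.cvtColor(img,cv2.COLOR_BGR2HSV)
    m=((hsv[...,1]<45)&(hsv[...,2]>thr[0])).astype(np.uint8)
    z=np.zeros_like(m); z[y0:y1,x0:x1]=m[y0:y1,x0:x1]
    c=max(cv2.findContours(z,cv2.RETR_EXTERNAL,cv2.CHAIN_APPROX_NONE)[0],key=cv2.contourArea)
    h=cv2.convexHull(c)
    for e in np.linspace(1,15,60):
        a=cv2.approxPolyDP(h,e,True)
        if len(a)==4: break
    # refine: line fit of each side
    a=a[:,0].astype(float); pts=h[:,0].astype(float); cp=c[:,0].astype(float); L=[]
    for i in range(4):
        p,q=a[i],a[(i+1)%4]; d=(q-p)/np.linalg.norm(q-p); n=np.array([-d[1],d[0]])
        s=(cp-p)@d; k=(abs((cp-p)@n)<2.0)&(s>.12*np.linalg.norm(q-p))&(s<.88*np.linalg.norm(q-p))
        L.append(cv2.fitLine(cp[k].astype(np.float32),cv2.DIST_HUBER,0,.01,.01).ravel())
    out=[]
    for i in range(4):
        l1,l2=L[i-1],L[i]
        t=np.linalg.solve(np.stack([l1[:2],-l2[:2]],1),l2[2:]-l1[2:])
        out.append(l1[2:]+t[0]*l1[:2])
    return np.array(out)
def redmask(img,roi):
    x0,y0,x1,y1=roi
    hsv=cv2.cvtColor(img,cv2.COLOR_BGR2HSV)
    m=(((hsv[...,0]<6)|(hsv[...,0]>172))&(hsv[...,1]>150)&(hsv[...,2]>90)).astype(np.uint8)
    z=np.zeros_like(m); z[y0:y1,x0:x1]=m[y0:y1,x0:x1]
    return z
E
python3 - <<'E'
from meas import *
np.set_printoptions(precision=4,suppress=True)
T=cv2.imread("pics/top0.png");S=cv2.imread("pics/side0.png")
pt,ps=arm.camera_params("top"),arm.camera_params("side")
qt=quad(T,(262,155,365,250)); qs=quad(S,(240,215,330,285))
print(qt);print(qs)
W=np.array([onz(pt,q,.04) for q in qt]); print("top z.04",W)
Ws=np.array([onz(ps,q,.04) for q in qs]); print("side z.04",Ws)
for w,q in zip(W,qt):
    j=np.argmin(np.linalg.norm(Ws[:,:2]-w[:2],axis=1)); print(two(pt,q,ps,qs[j]))
for im,p,roi,n in((T,pt,(300,190,345,230),'t'),(S,ps,(262,215,295,262),'s')):
    m=redmask(im,roi); ys,xs=np.nonzero(m); print(n,xs.min(),xs.max(),ys.min(),ys.max(),xs.mean(),ys.mean(),m.sum())
E
```

```text
[[311.6115 159.6115]
 [354.7231 202.7231]
 [312.5996 242.9868]
 [271.0863 199.5283]]
[[244.8187 249.4933]
 [277.1489 220.362 ]
 [323.066  237.1346]
 [294.2018 269.303 ]]
top z.04 [[ 0.6331  0.009   0.04  ]
 [ 0.5485 -0.0718  0.04  ]
 [ 0.4732  0.0108  0.04  ]
 [ 0.5573  0.0882  0.04  ]]
side z.04 [[ 0.4747  0.0114  0.04  ]
 [ 0.5609  0.0919  0.04  ]
 [ 0.6355  0.0096  0.04  ]
 [ 0.5509 -0.0694  0.04  ]]
(array([0.634 , 0.0088, 0.0406]), np.float64(0.0021474324217122926))
(array([ 0.5492, -0.0716,  0.0421]), np.float64(0.0017632336556197205))
(array([0.4739, 0.0107, 0.0406]), np.float64(0.0014453252681902633))
(array([0.5584, 0.0879, 0.0429]), np.float64(0.00274981032779258))
t 319 328 205 214 323.4155844155844 209.1818181818182 77
s 273 283 227 249 277.93220338983053 237.15254237288136 177
```

```bash
cat > jig.py <<'E'
from meas import *
np.set_printoptions(precision=4,suppress=True)
C=np.array([[.634,.0088],[.5492,-.0716],[.4739,.0107],[.5584,.0879]])
ex=(C[0]-C[1])+(C[3]-C[2]); ey=(C[2]-C[1])+(C[3]-C[0])
th=(np.arctan2(ex[1],ex[0])+np.arctan2(ey[1],ey[0])-np.pi/2)/2
X=np.array([np.cos(th),np.sin(th)]);Y=np.array([-X[1],X[0]])
O=C.mean(0)+.054*X
J2W=lambda x,y: O+X*x+Y*y
W2J=lambda w: np.array([(np.array(w)[:2]-O)@X,(np.array(w)[:2]-O)@Y])
def totool(target_xyz, yaw):
    s=arm.observe(); r=R.from_rotvec(s["ee_rot"]); 
    tx=np.array([np.cos(yaw),np.sin(yaw),0]); tz=np.array([0,0,-1.]); ty=np.cross(tz,tx)
    g=R.from_matrix(np.stack([tx,ty,tz],1))
    return r.inv().apply(np.array(target_xyz)-s["position"]), (r.inv()*g).as_rotvec()
E
python3 - <<'E'
from jig import *
print("th",np.degrees(th),"O",O)
T=cv2.imread("pics/top0.png");S=cv2.imread("pics/side0.png")
pt,ps=arm.camera_params("top"),arm.camera_params("side")
h=onz(pt,(323.5,209.5),.09); print("handle top",h,W2J(h))
print("two view: ",two(pt,(323.5,209.5),ps,(278,229.5)))
s=arm.observe(); r=R.from_rotvec(s["ee_rot"]); p=arm.camera_params("wrist"); M=cv2.Rodrigues(p["rvec"])[0]
print("cam in tool",r.inv().apply(-M.T@p["tvec"]-s["position"]), "axes",r.inv().as_matrix()@M.T)
for (x,y) in((-85,0),(-20,0),(-20,28)):
    w=J2W(x/1e3,y/1e3); print(x,y,w,"topPix",proj(pt,[*w,.04]),"sidePix",proj(ps,[*w,.04]))
hj=W2J(h)
w=J2W(hj[0]-.045,0); print("goal above",w, totool([*w,.2],th-np.pi/2))
E
```

```text
th 43.01228482668622 O [0.5934 0.0458]
handle top [ 0.5334 -0.0061  0.09  ] [-0.0792  0.003 ]
two view:  (array([ 0.5352, -0.0066,  0.0888]), np.float64(0.0034362041907618004))
cam in tool [-0.0005 -0.0733 -0.1586] axes [[ 1.     -0.     -0.0006]
 [ 0.0002  0.9622  0.2725]
 [ 0.0006 -0.2725  0.9622]]
-85 0 [ 0.5312 -0.0122] topPix [323.9187 212.2876] sidePix [275.9558 252.0954]
-20 0 [0.5787 0.0321] topPix [300.2026 187.8953] sidePix [293.0469 235.0744]
-20 28 [0.5596 0.0526] topPix [289.7027 198.0145] sidePix [281.3826 230.8215]
goal above [ 0.5025 -0.039 ] (array([-0.4357, -0.4673,  0.0266]), array([-0.0002,  0.0012, -0.444 ]))
```

```bash
python3 -m pendant '[{"dp":[-0.08,-0.09,0.0],"rotation":[0,0,-0.1],"fingers":1},{"dp":[-0.12,-0.13,0.0],"rotation":[0,0,-0.2],"fingers":1},{"dp":[-0.16,-0.17,0.0],"rotation":[0,0,-0.3],"fingers":1},{"dp":[-0.2,-0.215,0.0],"rotation":[0,0,-0.4],"fingers":1},{"dp":[-0.24,-0.255,0.005],"rotation":[0,0,-0.444],"fingers":1},{"dp":[-0.28,-0.3,0.01],"rotation":[0,0,-0.444],"fingers":1},{"dp":[-0.32,-0.34,0.01],"rotation":[0,0,-0.444],"fingers":1},{"dp":[-0.36,-0.385,0.015],"rotation":[0,0,-0.444],"fingers":1},{"dp":[-0.4,-0.43,0.02],"rotation":[0,0,-0.444],"fingers":1},{"dp":[-0.425,-0.455,0.02],"rotation":[0,0,-0.444],"fingers":1},{"dp":[-0.436,-0.467,0.02],"rotation":[0,0,-0.444],"fingers":1},{"dp":[-0.436,-0.467,0.02],"rotation":[0,0,-0.444],"fingers":1},{"dp":[-0.436,-0.467,0.02],"rotation":[0,0,-0.444],"fingers":1},{"dp":[-0.436,-0.467,0.02],"rotation":[0,0,-0.444],"fingers":1}]' 8
cat > look.py <<'E'
import sys
from jig import *
n=sys.argv[1]
for c in sys.argv[2:]:
    if c=="wrist":
        p=arm.camera_params(c)
        np.savez(f"pics/{n}_wp.npz",**p)
    cv2.imwrite(f"pics/{n}_{c}.png",arm.get_image(c))
s=arm.observe(); print(s["clock"],s["position"],s["ee_rot"],s["force"],s["width"],"jig",W2J(s["position"]))
E
python3 look.py a wrist
```

```text
clock: 1.9
position: [0.5015, -0.0407, 0.2066]
ee_rot: [2.879, -1.256, -0.001]
force: [0.1, 0.4, -0.8]
width: 0.006
1.95 [ 0.5017 -0.0404  0.2067] [-2.8794  1.2559  0.0012] [0.1777 0.1049 1.0452] 0.006637941478119484 jig [-0.1258 -0.0005]
```

View pics/a_wrist.png

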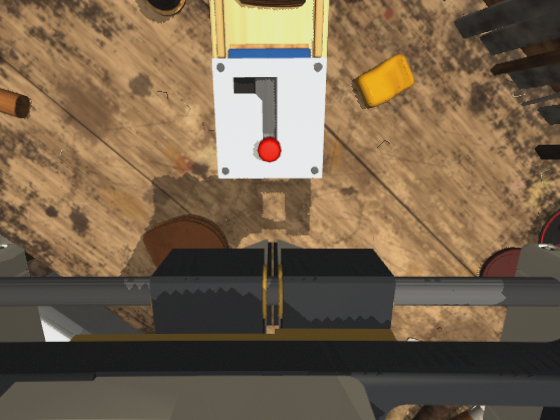

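The wrist view looks along the jig. The handle top is at (269,150), the slot corner at about (268,86), and the short leg runs left to about (240,86). The big lift (185,245) is on the bench behind and left. I refine from this view.

Run:
```python
from jig import *
p=dict(np.load("pics/a_wp.npz")); I=cv2.imread("pics/a_wrist.png")
q=quad(I,(205,50,335,185)); print(q)
W=np.array([onz(p,u,.04) for u in q]); print(W); print("jig",[W2J(w) for w in W])
m=redmask(I,(250,130,290,170)); ys,xs=np.nonzero(m); print(xs.min(),xs.max(),ys.min(),ys.max(),m.sum())
hc=((xs.min()+xs.max()+1)/2,(ys.min()+ys.max()+1)/2)
c=max(cv2.findContours(m,0,1)[0],key=cv2.contourArea); (hx,hy),r=cv2.minEnclosingCircle(c); print(hx,hy,r)
h=onz(p,(hx,hy),.09); print("handle",h,W2J(h)); 
pt=arm.camera_params("top");print("2view w/top",two(p,(hx,hy),pt,(323.5,209.5)))
a=I[45:185,205:335]; cv2.imwrite("pics/a_c.png",cv2.resize(a,None,fx=4,fy=4,interpolation=cv2.INTER_CUBIC))
# slot dark mask
for u in((277,77),(258,77),(233,78),(233,93),(256,93)): print(u,W2J(onz(p,u,.04)))
```

```text
[[325.946   58.    ]
 [321.161  176.5497]
 [218.2231 178.3228]
 [211.7493  58.    ]]
[[ 0.632   0.0111  0.04  ]
 [ 0.5482 -0.0673  0.04  ]
 [ 0.4723  0.0117  0.04  ]
 [ 0.5575  0.0913  0.04  ]]
jig [array([ 0.0045, -0.0517]), array([-0.1102, -0.0519]), array([-0.1118,  0.0576]), array([0.0049, 0.0577])]
258 280 137 161 436
269.5 149.0 12.298474311828613
handle [ 0.5357 -0.0048  0.09  ] [-0.0767  0.0024]
2view w/top (array([ 0.5345, -0.0063,  0.0791]), np.float64(0.002041855379486942))
(277, 77) [-0.0121 -0.0048]
(258, 77) [-0.012   0.0137]
(233, 78) [-0.0129  0.0381]
(233, 93) [-0.0265  0.0386]
(256, 93) [-0.0266  0.0159]
```

View pics/a_c.png

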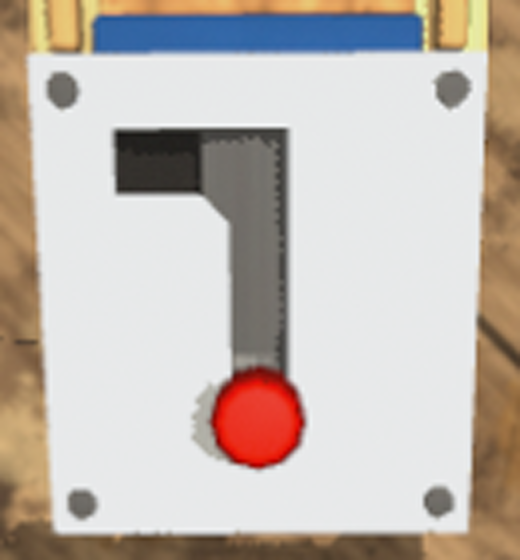

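```bash
sed -i 's/^O=C.mean.*/O=C.mean(0)+.054*X+.002*Y/' jig.py; python3 -m pendant '[{"dp":[-0.002,0,0.04],"rotation":[0,0,0],"fingers":1},{"dp":[-0.002,0,0.08],"rotation":[0,0,0],"fingers":1},{"dp":[-0.002,0,0.12],"rotation":[0,0,0],"fingers":1},{"dp":[-0.002,0,0.145],"rotation":[0,0,0],"fingers":1},{"dp":[-0.002,0,0.151],"rotation":[0,0,0],"fingers":1},{"dp":[-0.002,0,0.151],"rotation":[0,0,0],"fingers":1},{"dp":[-0.002,0,0.151],"rotation":[0,0,0],"fingers":1}]'
python3 look.py b wrist side
python3 - <<'E'
import cv2
a=cv2.imread("pics/b_side.png")[150:290,205:385]; cv2.imwrite("pics/b_sc.png",cv2.resize(a,None,fx=4,fy=4))
E
```

```text
clock: 2.82
position: [0.501, -0.039, 0.0568]
ee_rot: [-2.879, 1.256, -0.002]
force: [-0.1, -0.9, -0.4]
width: 0.007
2.925 [ 0.501  -0.0389  0.0567] [-2.8787  1.2559 -0.0017] [ 0.2468 -0.6564 -0.5654] 0.007142085089389996 jig [-0.1253 -0.0009]
```

View pics/b_wrist.png

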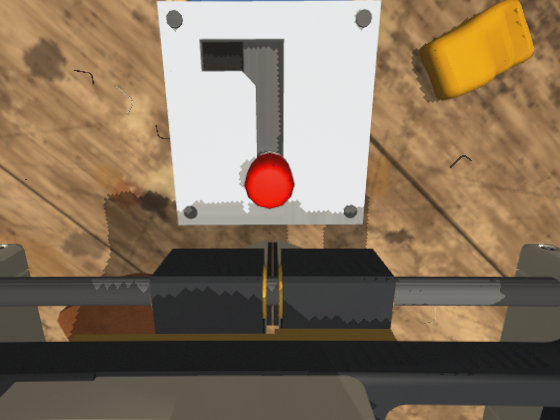

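View pics/b_sc.png

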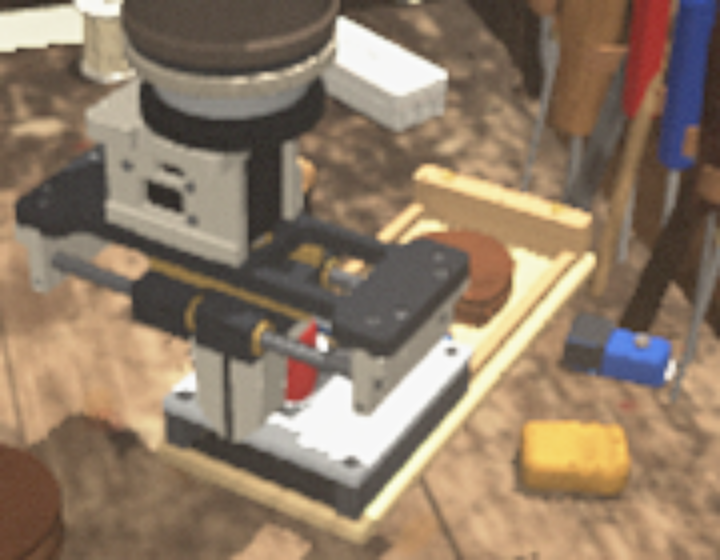

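```bash
python3 -m pendant '[{"dp":[-0.001,-0.01,0],"rotation":[0,0,0],"fingers":1},{"dp":[-0.001,-0.018,0],"rotation":[0,0,0],"fingers":1},{"dp":[-0.001,-0.023,0],"rotation":[0,0,0],"fingers":1},{"dp":[-0.001,-0.026,0],"rotation":[0,0,0],"fingers":1},{"dp":[-0.001,-0.029,0],"rotation":[0,0,0],"fingers":1},{"dp":[-0.001,-0.032,0],"rotation":[0,0,0],"fingers":1},{"dp":[-0.001,-0.035,0],"rotation":[0,0,0],"fingers":1},{"dp":[-0.001,-0.038,0],"rotation":[0,0,0],"fingers":1},{"dp":[-0.001,-0.041,0],"rotation":[0,0,0],"fingers":1},{"dp":[-0.001,-0.044,0],"rotation":[0,0,0],"fingers":1}]'
python3 look.py c wrist
```

```text
clock: 4.18
position: [0.5324, -0.0081, 0.0566]
ee_rot: [-2.879, 1.256, -0.001]
force: [-3.0, -0.8, -0.7]
width: 0.006
4.225 [ 0.5329 -0.0077  0.0567] [-2.8787  1.2553 -0.0016] [-1.4325  0.1643 -1.6128] 0.00562851078388846 jig [-0.0808  0.0001]
```

View pics/c_wrist.png

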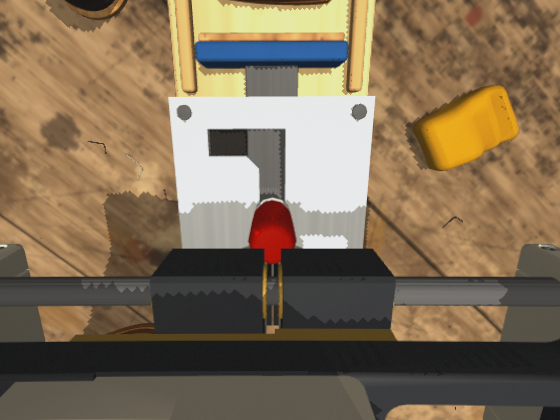

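The handle top (272,205) is now against the closed fingers, and the blue jaw has come forward. The force is about 2–3 N, as expected. I carry on slowly.

```bash
python3 -m pendant '[{"dp":[0,-0.003,0],"rotation":[0,0,0],"fingers":1},{"dp":[0,-0.006,0],"rotation":[0,0,0],"fingers":1},{"dp":[0,-0.009,0],"rotation":[0,0,0],"fingers":1},{"dp":[0,-0.012,0],"rotation":[0,0,0],"fingers":1},{"dp":[0,-0.015,0],"rotation":[0,0,0],"fingers":1},{"dp":[0,-0.018,0],"rotation":[0,0,0],"fingers":1},{"dp":[0,-0.021,0],"rotation":[0,0,0],"fingers":1},{"dp":[0,-0.024,0],"rotation":[0,0,0],"fingers":1},{"dp":[0,-0.027,0],"rotation":[0,0,0],"fingers":1},{"dp":[0,-0.03,0],"rotation":[0,0,0],"fingers":1},{"dp":[0,-0.032,0],"rotation":[0,0,0],"fingers":1},{"dp":[0,-0.034,0],"rotation":[0,0,0],"fingers":1}]'
python3 look.py d wrist top
python3 - <<'E'
import cv2
a=cv2.imread("pics/d_top.png")[95:250,205:365]; cv2.imwrite("pics/d_tc.png",cv2.resize(a,None,fx=3.8,fy=3.8,interpolation=cv2.INTER_CUBIC))
E
```

```text
clock: 5.72
position: [0.5578, 0.0155, 0.0567]
ee_rot: [-2.879, 1.255, -0.001]
force: [-3.8, -0.7, -0.9]
width: 0.009
5.825 [0.558  0.0156 0.0567] [-2.8784  1.255  -0.0019] [-2.671   0.4279 -0.104 ] 0.006030970332014078 jig [-0.0464  0.0001]
```

View pics/d_wrist.png

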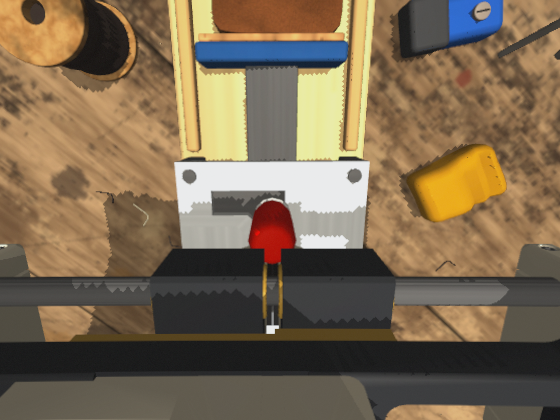

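View pics/d_tc.png

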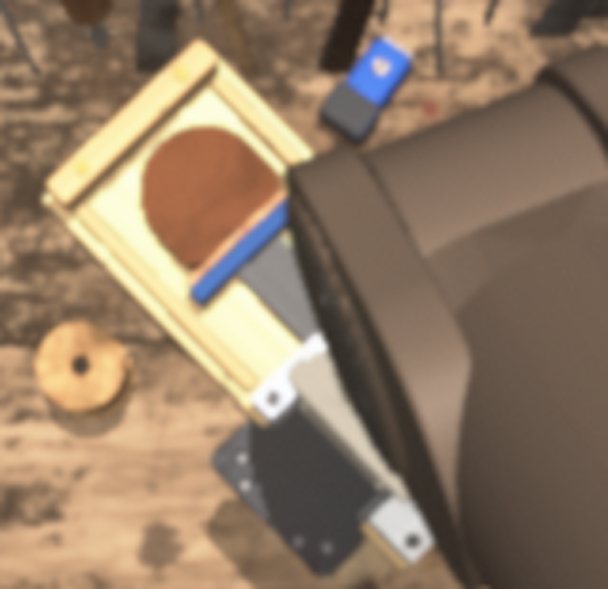

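The lift is flush against the cork face and moving with the jaw, squared up. By estimate about 6 mm of travel remains, so I go slower.

```bash
python3 -m pendant '[{"dp":[0,-0.002,0],"rotation":[0,0,0],"fingers":1},{"dp":[0,-0.0035,0],"rotation":[0,0,0],"fingers":1},{"dp":[0,-0.005,0],"rotation":[0,0,0],"fingers":1},{"dp":[0,-0.006,0],"rotation":[0,0,0],"fingers":1}]'; python3 -c "from jig import *;print(W2J(arm.observe()['position']))"
python3 -m pendant '[{"dp":[0,-0.0015,0],"rotation":[0,0,0],"fingers":1},{"dp":[0,-0.002,0],"rotation":[0,0,0],"fingers":1}]'; python3 -c "from jig import *;print(W2J(arm.observe()['position']))"
```

```text
clock: 6.32
position: [0.5623, 0.0197, 0.0567]
ee_rot: [-2.879, 1.255, -0.002]
force: [-5.1, -2.8, 0.5]
width: 0.004
[-0.0405  0.0001]
clock: 6.58
position: [0.5625, 0.0198, 0.0566]
ee_rot: [2.878, -1.256, -0.001]
force: [-8.8, -5.3, 5.9]
width: 0.007
[-0.0403  0.    ]
```

The jaw is fully forward: TCP stopped at jig x −40.3 (predicted −40.5) and the force rose to 10 N. I back off, then go round to the handle's −y side.

```bash
python3 -m pendant '[{"dp":[0,0.007,0],"rotation":[0,0,0],"fingers":1},{"dp":[0,0.014,0],"rotation":[0,0,0],"fingers":1},{"dp":[0.015,0.016,0],"rotation":[0,0,0],"fingers":1},{"dp":[0.03,0.016,0],"rotation":[0,0,0],"fingers":1},{"dp":[0.043,0.016,0],"rotation":[0,0,0],"fingers":1},{"dp":[0.044,0.012,0],"rotation":[0,0,0],"fingers":1},{"dp":[0.044,0,0],"rotation":[0,0,0],"fingers":1},{"dp":[0.044,-0.013,0],"rotation":[0,0,0],"fingers":1},{"dp":[0.044,-0.02,0],"rotation":[0,0,0],"fingers":1},{"dp":[0.044,-0.02,0],"rotation":[0,0,0],"fingers":1}]'
python3 look.py e wrist side;  python3 - <<'E'
import cv2
a=cv2.imread("pics/e_side.png")[150:290,205:385]; cv2.imwrite("pics/e_sc.png",cv2.resize(a,None,fx=4,fy=4))
E
```

```text
clock: 7.82
position: [0.6074, 0.0022, 0.0565]
ee_rot: [2.879, -1.254, -0.001]
force: [-0.5, 0.1, 0.1]
width: 0.006
7.925 [0.6068 0.001  0.0565] [ 2.8776 -1.2554 -0.0015] [-0.6432 -0.2464 -0.2267] 0.007107184104138433 jig [-0.0207 -0.0439]
```

View pics/e_wrist.png

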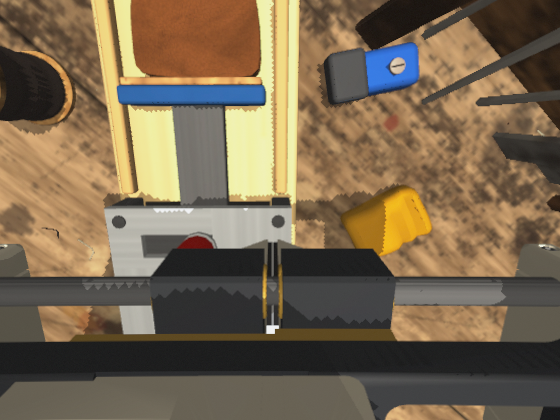

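View pics/e_sc.png

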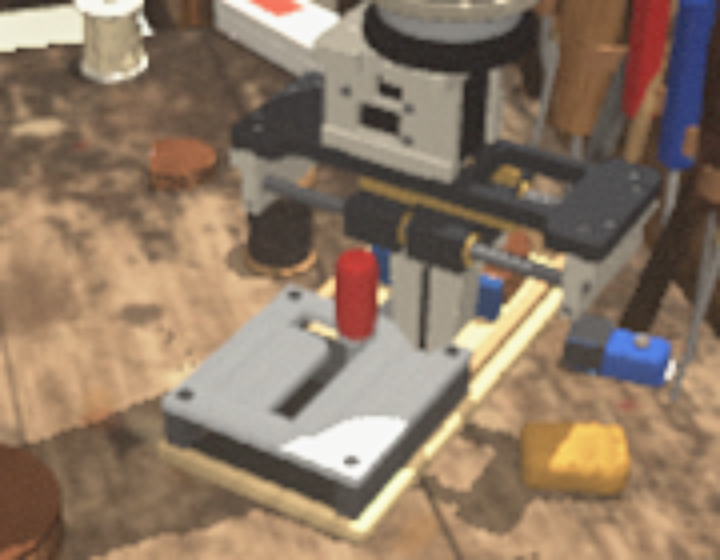

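The handle (side crop 357,295) stands at the slot's corner with the fingers just beside it on the −y side. The jaw is forward with the lift up by the stop. I push +y (tool −x).

```bash
python3 -m pendant '[{"dp":[-0.006,0,0],"rotation":[0,0,0],"fingers":1},{"dp":[-0.010,0,0],"rotation":[0,0,0],"fingers":1},{"dp":[-0.013,0,0],"rotation":[0,0,0],"fingers":1},{"dp":[-0.016,0,0],"rotation":[0,0,0],"fingers":1},{"dp":[-0.019,0,0],"rotation":[0,0,0],"fingers":1},{"dp":[-0.022,0,0],"rotation":[0,0,0],"fingers":1},{"dp":[-0.025,0,0],"rotation":[0,0,0],"fingers":1},{"dp":[-0.028,0,0],"rotation":[0,0,0],"fingers":1},{"dp":[-0.031,0,0],"rotation":[0,0,0],"fingers":1},{"dp":[-0.034,0,0],"rotation":[0,0,0],"fingers":1},{"dp":[-0.036,0,0],"rotation":[0,0,0],"fingers":1}]'
python3 look.py f wrist side;  python3 - <<'E'
import cv2
a=cv2.imread("pics/f_side.png")[150:290,205:385]; cv2.imwrite("pics/f_sc.png",cv2.resize(a,None,fx=4,fy=4))
E
```

```text
clock: 9.3
position: [0.5821, 0.0276, 0.0564]
ee_rot: [2.878, -1.255, -0.002]
force: [0.2, -1.4, 0.8]
width: 0.006
9.4 [0.582  0.0277 0.0564] [ 2.8777 -1.255  -0.002 ] [0.1997 0.0432 1.1924] 0.0038461290755244263 jig [-0.0206 -0.0075]
```

View pics/f_wrist.png

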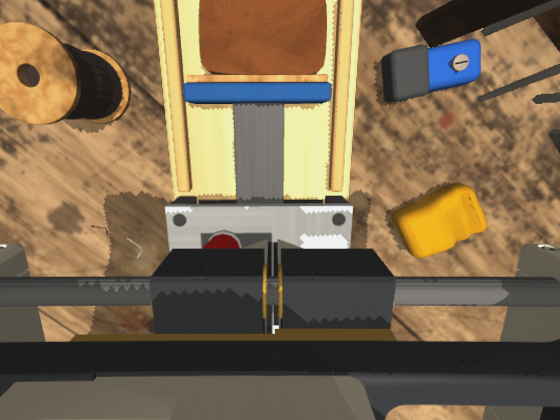

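View pics/f_sc.png

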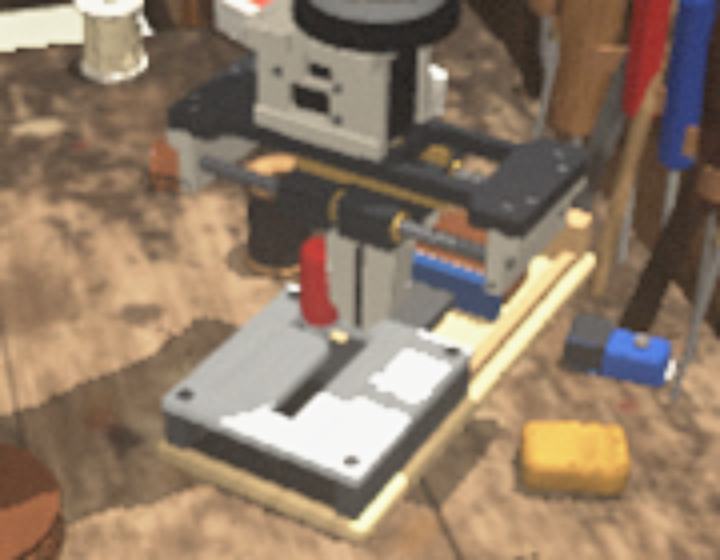

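The handle (side crop 318,280) has gone round the corner. I continue to the blind end in small steps, watching the force.

```bash
python3 -m pendant '[{"dp":[-0.0015,0,0],"rotation":[0,0,0],"fingers":1},{"dp":[-0.003,0,0],"rotation":[0,0,0],"fingers":1},{"dp":[-0.004,0,0],"rotation":[0,0,0],"fingers":1},{"dp":[-0.005,0,0],"rotation":[0,0,0],"fingers":1}]'; python3 -c "from jig import *;print(W2J(arm.observe()['position']))"
python3 -m pendant '[{"dp":[-0.001,0,0],"rotation":[0,0,0],"fingers":1},{"dp":[-0.0015,0,0],"rotation":[0,0,0],"fingers":1}]'; python3 -c "from jig import *;print(W2J(arm.observe()['position']))"
```

```text
clock: 9.9
position: [0.5786, 0.0314, 0.0564]
ee_rot: [2.878, -1.255, -0.002]
force: [1.3, -1.4, 0.7]
width: 0.007
[-0.0206 -0.0024]
clock: 10.15
position: [0.5775, 0.0326, 0.0564]
ee_rot: [2.878, -1.255, -0.002]
force: [0.4, -2.2, 1.1]
width: 0.003
[-0.0206 -0.0008]
```

Still moving freely at about 2 N, so it is not at the end yet.

```bash
python3 -m pendant '[{"dp":[-0.001,0,0],"rotation":[0,0,0],"fingers":1},{"dp":[-0.002,0,0],"rotation":[0,0,0],"fingers":1},{"dp":[-0.002,0,0],"rotation":[0,0,0],"fingers":1}]'; python3 -c "from jig import *;print(W2J(arm.observe()['position']))"
python3 -m pendant '[{"dp":[-0.001,0,0],"rotation":[0,0,0],"fingers":1},{"dp":[-0.002,0,0],"rotation":[0,0,0],"fingers":1},{"dp":[-0.002,0,0],"rotation":[0,0,0],"fingers":1}]'; python3 -c "from jig import *;print(W2J(arm.observe()['position']))"
```

```text
clock: 10.52
position: [0.5769, 0.0331, 0.0566]
ee_rot: [2.877, -1.256, 0.0]
force: [3.2, -4.9, -1.9]
width: 0.01
[-0.0207 -0.    ]
clock: 10.9
position: [0.5768, 0.0332, 0.0567]
ee_rot: [2.876, -1.258, 0.004]
force: [5.3, -5.0, -2.9]
width: 0.005
[-0.0207  0.0001]
```

```bash
python3 -m pendant '[{"dp":[-0.002,0,0],"rotation":[0,0,0],"fingers":1},{"dp":[-0.003,0,0],"rotation":[0,0,0],"fingers":1},{"dp":[-0.003,0,0],"rotation":[0,0,0],"fingers":1}]'; python3 -c "from jig import *;print(W2J(arm.observe()['position']))"
python3 -m pendant '[{"dp":[0.008,0,0],"rotation":[0,0,0],"fingers":1},{"dp":[0.02,0,0],"rotation":[0,0,0],"fingers":1},{"dp":[0.03,0,0],"rotation":[0,0,0],"fingers":1},{"dp":[0.03,0,-0.04],"rotation":[0,0,0],"fingers":1},{"dp":[0.03,0.04,-0.09],"rotation":[0,0,0],"fingers":1},{"dp":[0.03,0.08,-0.14],"rotation":[0,0,0],"fingers":1},{"dp":[0.03,0.11,-0.16],"rotation":[0,0,0],"fingers":1},{"dp":[0.03,0.11,-0.16],"rotation":[0,0,0],"fingers":1},{"dp":[0.03,0.11,-0.16],"rotation":[0,0,0],"fingers":1}]'
python3 look.py g wrist side
```

```text
clock: 11.28
position: [0.5767, 0.0333, 0.0568]
ee_rot: [2.874, -1.261, 0.01]
force: [8.2, -7.9, -4.8]
width: 0.008
[-0.0207  0.0002]
clock: 12.4
position: [0.5156, -0.0621, 0.2166]
ee_rot: [2.875, -1.261, 0.009]
force: [-0.4, 0.2, -0.9]
width: 0.006
12.5 [ 0.5155 -0.0616  0.216 ] [ 2.8756 -1.2588  0.0071] [0.0244 0.8712 0.3163] 0.0033723015779832193 jig [-0.1301 -0.0274]
```

View pics/g_wrist.png

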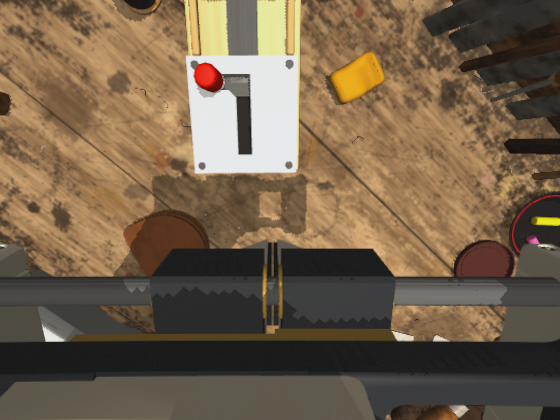

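View pics/g_side.png

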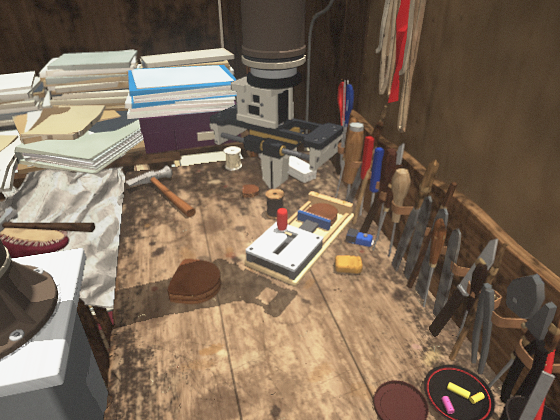

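The handle is now at wrist (208,77), in the short leg's end. I clear the arm and check with the top camera and numbers.

```bash
python3 -m pendant '[{"dp":[0.03,0.04,0],"rotation":[0,0,0],"fingers":1},{"dp":[0.06,0.08,0],"rotation":[0,0,0],"fingers":1},{"dp":[0.09,0.12,0],"rotation":[0,0,0],"fingers":1},{"dp":[0.12,0.16,0],"rotation":[0,0,0],"fingers":1},{"dp":[0.14,0.19,0],"rotation":[0,0,0],"fingers":1},{"dp":[0.15,0.2,0],"rotation":[0,0,0],"fingers":1},{"dp":[0.15,0.2,0],"rotation":[0,0,0],"fingers":1},{"dp":[0.15,0.2,0],"rotation":[0,0,0],"fingers":1}]'
python3 look.py h top side
python3 - <<'E'
from jig import *
p=dict(np.load("pics/g_wp.npz")); I=cv2.imread("pics/g_wrist.png")
q=quad(I,(185,50,305,178)); print([W2J(onz(p,u,.04)) for u in q])
def hand(I,p,roi):
    m=redmask(I,roi);c=max(cv2.findContours(m,0,1)[0],key=cv2.contourArea);(x,y),r=cv2.minEnclosingCircle(c);return (x,y),r,W2J(onz(p,(x,y),.09))
print(hand(I,p,(190,60,225,98)))
T=cv2.imread("pics/h_top.png");print(hand(T,arm.camera_params("top"),(275,180,305,215)))
cv2.imwrite("pics/h_tc.png",cv2.resize(T[95:250,205:365],None,fx=3.8,fy=3.8,interpolation=cv2.INTER_CUBIC))
cv2.imwrite("pics/h_sc.png",cv2.resize(cv2.imread("pics/h_side.png")[180:290,235:385],None,fx=5,fy=5,interpolation=cv2.INTER_CUBIC))
d=cv2.absdiff(T,cv2.imread("pics/top0.png")).max(2)
for n,(x0,y0,x1,y1) in dict(spool=(210,175,242,205),wax=(328,128,356,162),plane=(288,100,316,134),big=(300,268,360,325),small=(155,198,188,226)).items(): print(n,d[y0:y1,x0:x1].mean(),d[y0:y1,x0:x1].max())
E
```

```text
clock: 13.5
position: [0.4713, -0.3053, 0.2166]
ee_rot: [2.878, -1.255, 0.006]
force: [-0.5, 0.7, 0.1]
width: 0.01
13.6 [ 0.4711 -0.3056  0.2169] [ 2.8778 -1.2552  0.0071] [-1.0233  0.1227  0.6998] 0.007228429305703772 jig [-0.3291 -0.1756]
[array([ 0.0052, -0.0539]), array([-0.1112, -0.0541]), array([-0.1104,  0.0556]), array([0.0041, 0.0559])]
((208.5, 76.5), 15.700418472290039, array([-0.0206,  0.0256]))
((290.5, 196.5), 5.147915363311768, array([-0.0211,  0.0274]))
spool 3.3427083333333334 6
wax 3.6260504201680672 6
plane 2.7951680672268906 6
big 3.5046783625730993 6
small 2.727272727272727 5
```

View pics/h_tc.png

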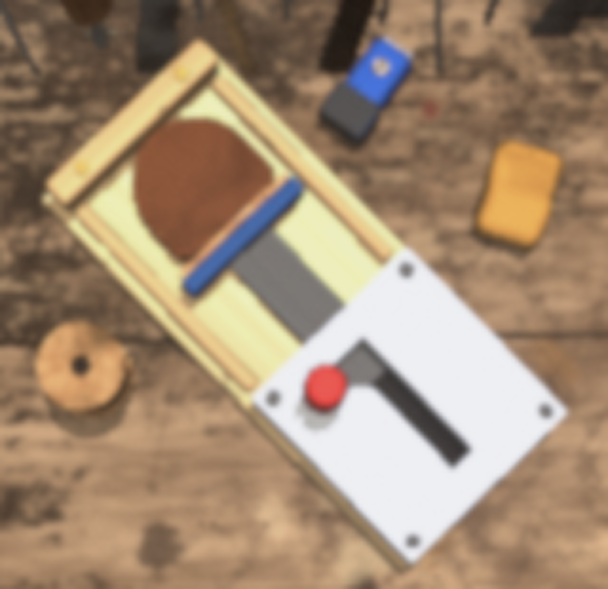

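View pics/h_sc.png

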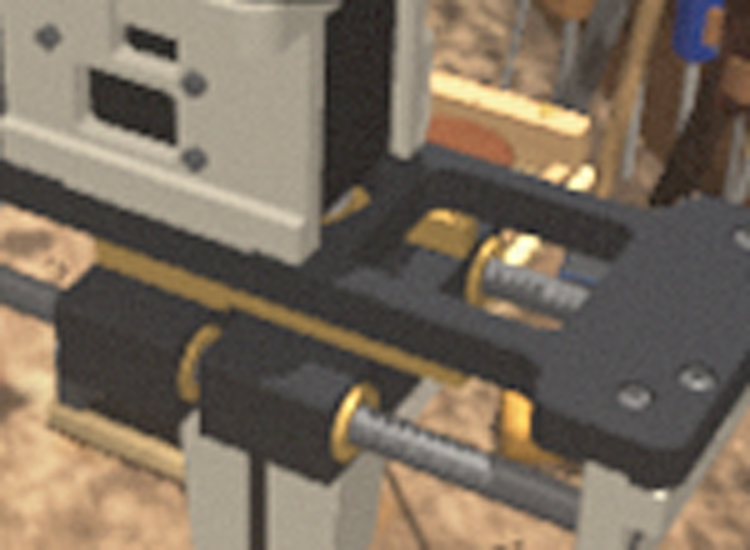

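Run:
```python
from jig import *
pt=arm.camera_params("top")
def cen(f,roi):
    I=cv2.imread(f).astype(float); x0,y0,x1,y1=roi; c=I[y0:y1,x0:x1]
    w=np.clip(c[...,2]-c[...,1]-40,0,None); ys,xs=np.mgrid[y0:y1,x0:x1]
    return np.array([(w*xs).sum(),(w*ys).sum()])/w.sum()
a=cen("pics/top0.png",(312,198,336,222)); b=cen("pics/h_top.png",(279,185,303,209))
A=W2J(onz(pt,a,.085));B=W2J(onz(pt,b,.085)); print(a,b,A,B,B-A)
# lift/stop gap etc: profile along jig x at y=0 in top
T=cv2.imread("pics/h_top.png")
for x in range(60,160,4):
    u=proj(pt,[*J2W(x/1e3,0),.031]); print(x,cv2.getRectSubPix(T,(1,1),tuple(map(float,u)))[0,0],end=" ")
```

```text
[323.776  208.8927] [290.3037 196.2745] [-0.0789 -0.0008] [-0.0204  0.0269] [0.0585 0.0277]
60 [95 92 92] 64 [138  90  65] 68 [164 105  72] 72 [129 116 134] 76 [ 92 128 180] 80 [ 60  87 137] 84 [ 60  87 139] 88 [ 60  86 138] 92 [ 59  84 135] 96 [ 57  82 131] 100 [ 59  85 136] 104 [ 58  84 137] 108 [ 59  86 139] 112 [ 59  87 140] 116 [ 58  86 140] 120 [ 59  87 140] 124 [ 58  86 140] 128 [ 58  86 139] 132 [ 58  85 139] 136 [ 56  81 126] 140 [ 70 101 128] 144 [138 199 225] 148 [150 216 235] 152 [144 208 235] 156 [116 166 201]
```

The pin has travelled 27.7 mm, against 28 mm nominal. The handle is at jig x −20.4, and the lift fills jig x of about 78–140 mm, up to the stop. The neighbouring things have not moved. I hand in.

```bash
python3 -c "
from cell import arm
print(arm.sign_off(), arm.observe()['clock'])"
```

```text
the job is handed in; nothing more can be done
the job is handed in; nothing more can be done
```

The heel lift is clamped against the wooden stop and the handle is home in the short leg. I handed the job in at about 13.6 s of the 40 s allowed.

I used the closed fingers only to push the handle. First I pushed it along the long leg until the jaw stopped at the corner, with about 10 N at the end. Then I backed off, went round, and pushed it sideways to the blind end, with about 12 N on the last press. Finally I lifted off and moved well clear.

**Last checks:**
- **Handle:** the top view puts it at jig (−20.4, +26.9) mm, against (−20, +28) nominal. Its sideways travel from the start measured 27.7 mm of the 28 mm.
- **Hard stops:** the tool stopped moving at both ends while the force kept rising.
- **Lift:** in the top view it fills the space from the cork face (about jig x 78 mm) to the stop face (about 140 mm).
- **Other things:** the spool, wax and plane, and the two look-alike lifts, show no change in the top view from before to after.

**Checks that disagreed:**
- **Jig position:** the wrist view put the jig about 3 mm further sideways than the top and side views did; I used a value between them.
- **Handle in the wrist view:** it read y = 25.6 mm, but the handle's visible side skews that reading, so I trusted the top view and the hard stop.
- **Final side picture:** the gripper blocked it, so it confirmed nothing.

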